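# Clamp a lock cylinder in the press-and-turn holding fixture

### The job

Set up the longer of the two lock cylinders for work on its cam: lay it flat on the fixture's loading plate and slide it lengthways under the bridge until its end meets the stop. Then press the sprung knob right down, turn it clockwise as far as it goes and let it rise into its notch, so that it stays locked down with its foot holding the cylinder. Leave the other loose things on the desk where they lie.

Things in the scene. Friction and masses are not known exactly. Their poses are not given: they have to be found in the camera images.
- long_mid (a point): Centre of the longer lock cylinder: a brass door cylinder of keyhole section lying on its side, 70 long x 33 wide x 17 mm high, 0.13 kg. x runs along its length, y across, z up. One long side is the round barrel, 17 mm high, the other a flat web 10 mm high; its cam does not stick out. Grasp it across the 33 mm width; either end may go in first.
- fixture: Holding fixture screwed to the desk. Origin on the desk under the lane's middle line; x is the way the cylinder slides in, z up. Base plate 104 mm wide, x -106 to +69 mm, top at z = 12 mm. Bridge at x 29 to 61 mm, top z = 58 mm, legs 37 mm apart; lead-in plates 34 mm high widen the lane to 51 mm at x = 9. Plate bare from x -106 to +8. End stop: face at x = 55, 13 mm high.
- lane_load (a point): Point on top of the bare loading plate, in the lane's middle, at x = -40 mm in the fixture's frame and 12 mm above the desk; same axes as the fixture. A cylinder laid lengthways along x with its centre over this point lies clear of bridge and lead-ins.
- lane_home (a point): Where the cylinder's centre is when it lies home with its far end on the stop: x = 20, y = 0, z = 20.5 mm in the fixture's frame, same axes. The near end is then at x = -15 mm, clear of the bridge, so it can be pushed all the way by that end (near end 35 mm before this point).
- knob_grip (a point): Middle of the knob's grip bar, on the knob's axis (x = 45, y = 0 in the fixture's frame), 111.5 mm above the desk with the knob up. Black bar 40 long, 14 thick, its top 11 mm above this point; it stands on a flat skirt 44 mm across, top 10 mm below this point, on which fingertips straddling the bar can push. Bar along this frame's x turned +30 degrees about z; the frame turns with the knob.
- plunger (a joint): How far the knob is pressed down, in m: 0 up, 0.012 fully down, sprung. A cross pin in an L-shaped slot lets it turn only when pressed over 0.0108. It takes about 3 N at first, 12 N at the bottom with a cylinder under the foot. Let go after the full turn, it rises into its notch and stays at 0.008; let go earlier, it is not locked.
- knob (a joint): How far the knob is turned clockwise seen from above, in rad: 0 as found, end stop at 1.10. The notch takes the pin from 0.94 to 1.10. Turning needs under 0.2 N m.
- foot (a joint): How far the rubber foot (22 mm across, under the knob, on the knob's axis) is pushed up into the stem against its spring, in m: 0 while it hangs free with its underside 33 mm above the desk (4 mm above the cylinder's top), about 0.004 when the locked knob holds it down on the cylinder.
- short_cylinder: The other lock cylinder, same section but 55 mm long and paler; not wanted. Origin at the middle of its underside.
- padlock: Brass padlock lying flat, 50 x 57 x 13 mm; bystander. Origin at the middle of its underside.
- brush: Flat bristle brush with a wooden handle, 188 mm long, 64 wide, 15 high, lying across the front of the desk; bystander. Origin at the middle of its underside.
- pad: Order pad, 111 x 84 x 12 mm; bystander. Origin at the middle of its underside.
- key: Black L-shaped hex key, 90 x 32 x 6 mm; bystander. Origin at the middle of its underside.
Things that resemble listed ones, but are neither listed nor needed, are in the scene too. Leave any pink look-alike of the part that bears long_mid alone.

How it is judged:
On the way:
1. the longer cylinder lies home against the stop, with the knob still up (x of long_mid in the frame of fixture between 0.016 and 0.023 m and z of long_mid in the frame of fixture below 0.023 m and y of long_mid in the frame of fixture between -0.006 and 0.006 m and value of joint plunger below 0.002 m), for 0.2 s.
At the end, for the whole second after the job is handed in: The longer cylinder lies flat along the lane (within 0.13 rad, 6 mm sideways), its far end within 4 mm of the stop; the knob is turned past 0.93 rad, has risen to 6.5 to 9.8 mm below its upper position and stays there, and its foot is pushed in by over 2.5 mm on the cylinder (value of joint knob above 0.93 rad and value of joint plunger between 0.0065 and 0.0098 m and value of joint foot above 0.0025 m and x of long_mid in the frame of fixture between 0.016 and 0.023 m and y of long_mid in the frame of fixture between -0.006 and 0.006 m and z of long_mid in the frame of fixture between 0.018 and 0.023 m and angle between the x axis of long_mid and the x axis of fixture, either way round below 0.13 rad); the robot touches nothing.
It fails at once if the shorter cylinder is shoved more than 30 mm from where it lay (distance of short_cylinder from where it was at the start of the episode above 0.03 m).
It fails at once if the padlock is shoved more than 30 mm from where it lay (distance of padlock from where it was at the start of the episode above 0.03 m).
It fails at once if the brush is shoved more than 30 mm from where it lay (distance of brush from where it was at the start of the episode above 0.03 m).
It fails at once if the order pad is shoved more than 30 mm from where it lay (distance of pad from where it was at the start of the episode above 0.03 m).
It fails at once if the hex key is shoved more than 30 mm from where it lay (distance of key from where it was at the start of the episode above 0.03 m).
It also fails if it takes over 61 s, if anything falls off the work surface, if the arm or the gripper's body presses on something with over 40 N, if the wrist force passes 120 N, or if a joint passes its speed limit or range.

### The arm

A 7-joint arm with a two-finger parallel gripper is mounted at the origin on a cart in front of the work surface, level with it; the furniture and walls round the work are solid. World frame = base frame: x ahead of the robot, y to its left, z up, the work surface at z = 0. Lengths are in m, angles in rad, forces in N, time in s.
With the tool pointing down it reaches from about 0.425 to 0.875 m from the base axis. Payload 4.7 kg.
Tool frame: the origin (TCP) lies midway between the tips of the shut fingers; the grasp point (between the pads) lies 19 mm behind it (ctrl.grip_point_offset is the distance from the TCP to the grasp point, in m); z points along the fingers, y is the line along which they close (so a half turn about z gives the same grasp; the last joint's range is limited). The gripper opens to 87 mm and grips with 3 to 60 N. Pads are 19 mm wide; open, the fingers measure 117 mm over their backs; the gripper's body (75 mm by 190 mm) begins 51 mm behind the grasp point.
Start: joints at [-1.326, 0.321, -0.07, 1.45, 0.023, 1.371, -0.057], TCP at [0.149, 0.633, 0.223] pointing down, gripper open.
Joint ranges: [-2.86, 2.86], [-0.3, 2.09], [-1.38, 1.24], [0.06, 2.45], [-1.56, 4.7], [0.09, 2.05], [-2.69, 2.69]. Speed limits (rad/s): [2.57, 2.57, 3.14, 3.14, 3.14, 3.14, 3.14].

### API

Orientations are given as a rotation vector (axis times angle).
In Python, from bench import ctrl gives the robot as it stands.
- The arm moves only by the tool move_arm, never from a script. Its argument "increments" is text: rows parted by semicolons, each of 7 numbers parted by spaces: the shift along the world's x, y, z in mm, then the turn, a rotation vector about the world's x, y, z in degrees, then the closure in counts, from 0 (fully open) to 255 (shut). A call has exactly 8 rows; each row shifts and turns the commanded pose from where the row before left it; what a row does not reach is not made up. A row lasts 1/12 s, in which the tool goes at most 41.7 mm and 7.16 degrees, less where a joint would pass 70% of its speed; a pose out of reach is approached as far as the arm can. A call with a gripper value outside its range is refused whole. The fingers move at their own pace and stop on an object; "grip_force" is the grip in N (left out, the last holds). Time passes only in rows, so rows that do not move let the fingers close, or fill a call up. It gives the time, the measured TCP pose, the force, the opening and the grip force at its end, in the units of the state.
- ctrl.get_state(): the state, without advancing time (a new reading comes with each control period).
- ctrl.get_image(name): name is "side" or "top"; returns a dict with "frame" (480x640x3 uint8, red, green, blue), "depth" (480x640 float32, m along the optical axis (not along the pixel's ray), 0 where there is no reading), "fx", "fy", "cx", "cy" (pixels), "position" and "orientation" of the camera in the world. Camera axes: x right, y down, z forward; pixel columns grow to the right and rows downward; lengths in m; the calibration is good to about 2 mm. A picture is of the moment at which its call begins.
- ctrl.close_job(): hands the job in; it is judged then, once.
Trained networks look in a picture, given as the dict that the camera call returned (one of the last four; its "shot" number tells which), for a name from the list of things; names that differ only in an ending like _2 or _b are one class to them, and where a whole thing is asked for, a point or a joint stands for the part that bears it (a point fixed in the world has none). Each returns a list of dicts, best first, with "score" (0 to 1); they miss things now and then, are a little off and sometimes report something else, mostly with a low value. They report only what shows in the picture. A call takes as long as a camera call. They do not tell look-alikes from the thing itself.
- ctrl.find_in(target, picture): "centre" ([x, y, z] in m, in world coordinates, good to about 4 mm: the middle of the surface that is visible of it).
- ctrl.silhouettes(target, picture): "region" (480x640 bool, what is visible of it).
The state is a dict: "time": time; "joint_positions": joint angles; "qd": joint speeds; "joint_torque": joint torques, N m; "position": TCP position; "tool_rot": TCP orientation; "ft_force": force on the tool from outside, world axes, zero at the start; "torque": the same for the moment, N m; "grip_width": opening from 0.0 (shut) to 1.0 (fully open); "grip_force": force on a finger pad.
Only numpy, scipy, OpenCV 4.12 (cv2) and the standard library are available. Lean on these libraries where they do the work, as an engineer would, in place of code of your own. Each camera call takes 0.05 s, during which the arm holds its last target. There are 200 camera calls.

## Working session

There is one attempt and no reset: what is moved stays moved. The work goes in short steps, Python scripts to look and compute and a tool call to move; the robot and the scene stay as the last step left them, time stands still between calls to the robot, and variables do not carry over. Pictures are saved under pics/ and viewed, at most 10 in all, crops included, and the job is handed in when it is done.

Besides the shell and the picture viewer there is one more tool, called as a command line: name --argument value ..., lists and objects as JSON in quotes. move_arm: Moves the arm, as the interface text tells. Its arguments: {"type":"object","properties":{"increments":{"type":"string"},"grip_force":{"type":"number"}},"required":["increments"]}

```bash
mkdir -p pics; cat > h.py <<'E'
import numpy as np, cv2
from scipy.spatial.transform import Rotation as R
from bench import ctrl
def cam(p):
    o=np.array(p["orientation"],float)
    M=R.from_rotvec(o).as_matrix() if o.shape==(3,) else (o if o.shape==(3,3) else None)
    return np.array(p["position"]),M
def cloud(p):
    t,M=cam(p); d=p["depth"]; v,u=np.mgrid[:480,:640]
    c=np.stack([(u-p["cx"])/p["fx"]*d,(v-p["cy"])/p["fy"]*d,d],-1)
    return c@M.T+t
def save(p,n): cv2.imwrite("pics/"+n,p["frame"][:,:,::-1])
E
python3 - <<'E'
from h import *
s=ctrl.get_state();print({k:np.round(v,3) for k,v in s.items()})
for n in("top","side"):
    p=ctrl.get_image(n);save(p,n+"0.png");print(n,p["position"],p["orientation"],p["fx"])
    C=cloud(p);np.save(n+"0.npy",C)
    for t in("long_mid","fixture","knob_grip","short_cylinder","padlock","brush","pad","key"):
        for r in ctrl.find_in(t,p)[:4]:print(t,round(r["score"],2),np.round(r["centre"],3))
    for t in("long_mid","fixture"):
        for r in ctrl.silhouettes(t,p)[:4]:
            m=r["region"]&(p["depth"]>0);q=C[m];(c,wh,a)=cv2.minAreaRect((q[:,:2]*1000).astype(np.float32))
            print(" sil",t,round(r["score"],2),m.sum(),np.round(c),np.round(wh),round(a,1),"z",np.round(np.percentile(q[:,2],[5,50,95]),3),p["frame"][m].mean(0).round(), "px",np.argwhere(m).mean(0).round())
E
```

```text
{'time': np.float64(0.0), 'joint_positions': array([-1.326,  0.322, -0.07 ,  1.452,  0.023,  1.371, -0.057]), 'qd': array([ 0.001, -0.001, -0.002,  0.001, -0.   , -0.   , -0.   ]), 'joint_torque': array([-0.0000e+00, -4.9127e+01, -4.0400e-01, -3.1254e+01, -6.4000e-02,
        4.3000e-02,  0.0000e+00]), 'position': array([0.149, 0.632, 0.221]), 'tool_rot': array([-3.620e-01, -3.121e+00,  3.000e-03]), 'ft_force': array([ 0.88 , -0.011, -0.335]), 'torque': array([ 0.011,  0.008, -0.012]), 'grip_force': np.float64(0.0), 'grip_width': np.float64(0.997)}
top [ 0.38538031 -0.02803762  1.53775212] [-2.17169945  2.18567181 -0.09118315] 551.1490339268297
long_mid 0.69 [0.499 0.31  0.011]
long_mid 0.65 [0.409 0.359 0.013]
fixture 0.62 [ 0.528 -0.13   0.012]
fixture 0.35 [0.373 0.06  0.009]
knob_grip 0.7 [ 0.592 -0.144  0.1  ]
short_cylinder 0.52 [0.462 0.151 0.012]
padlock 0.43 [0.554 0.227 0.014]
brush 0.82 [0.371 0.058 0.009]
brush 0.51 [ 0.588 -0.147  0.1  ]
brush 0.25 [ 0.588 -0.147  0.102]
pad 0.71 [ 0.414 -0.387  0.014]
 sil long_mid 0.85 294 [504. 310.] [35. 77.] 3.2 z [0.006 0.014 0.022
[... 365 characters left out ...]
 0.73602014 0.70221642] [-0.1008233   2.80657235 -1.35997658] 468.96727266638794
long_mid 0.75 [0.494 0.318 0.009]
long_mid 0.75 [0.413 0.363 0.01 ]
fixture 0.63 [ 0.554 -0.125  0.016]
knob_grip 0.63 [ 0.586 -0.135  0.107]
short_cylinder 0.94 [0.461 0.156 0.008]
padlock 0.56 [0.555 0.238 0.013]
brush 0.63 [0.366 0.067 0.01 ]
pad 0.66 [ 0.407 -0.375  0.011]
key 0.66 [0.583 0.087 0.006]
 sil long_mid 0.87 1043 [411. 360.] [41. 71.] 83.7 z [0.008 0.013 0.018] [208. 117. 141.] px [447. 340.]
 sil long_mid 0.85 890 [499. 308.] [39. 81.] 5.9 z [0.006 0.013 0.018] [176. 155. 113.] px [414. 286.]
 sil fixture 0.98 2793 [ 541. -169.] [181. 219.] 77.2 z [0.008 0.014 0.109] [96. 99. 99.] px [240. 293.]
```

View pics/top0.png

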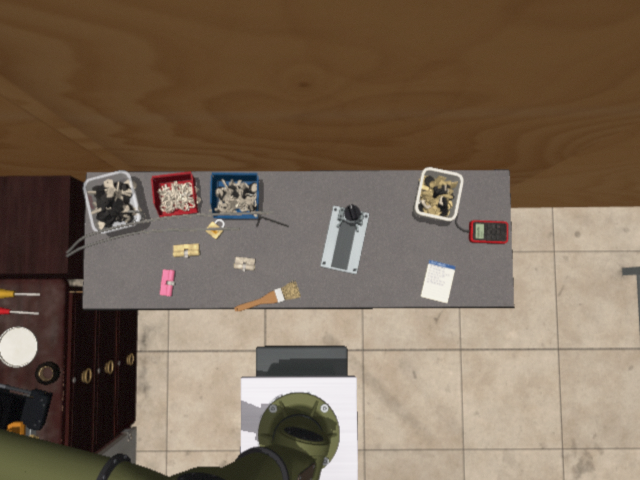

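View pics/side0.png

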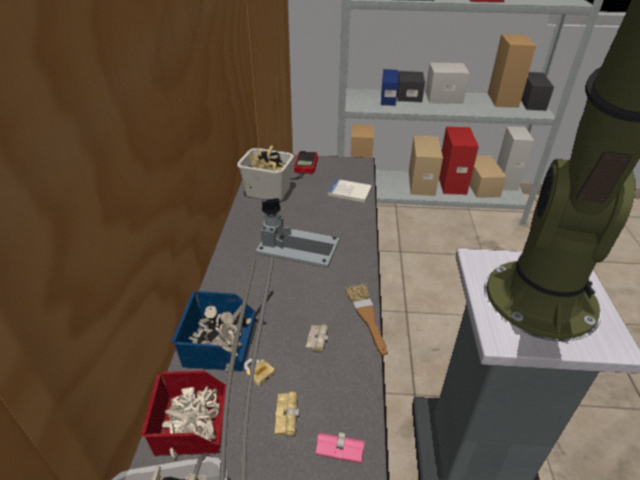

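The top view shows the brass cylinder at px (186,250), the pink decoy at (167,283), the short pale one at (245,263), and the fixture at (345,240) with its knob at the far end. Thin dark rods run near (70,250) to (290,225). I'll measure the target and fixture poses and the rod height.

```bash
python3 - <<'E'
from h import *
for n in("top","side"):
    p=ctrl.get_image(n);C=cloud(p)
    desk=(abs(C[...,2])<.01)&(abs(C[...,0]-.45)<.1)&(abs(C[...,1]-.02)<.05);print(n,"desk z",np.median(C[desk][:,2]))
    f=p["frame"].astype(int)
    # cylinder
    B=(abs(C[...,0]-.5)<.05)&(abs(C[...,1]-.31)<.06)&(f[...,0]-f[...,2]>35)
    u=np.argwhere(B)
    # intersect rays with z=.010 plane
    t,M=cam(p)
    def ray(vu,z):
        vu=np.asarray(vu,float);d=np.c_[(vu[:,1]-p["cx"])/p["fx"],(vu[:,0]-p["cy"])/p["fy"],np.ones(len(vu))]@M.T
        return (t+d*((z-t[2])/d[:,2])[:,None])[:,:2]*1000
    for z in(.012,):
        q=ray(u,z);print("cyl",len(q),q.mean(0),cv2.minAreaRect(q.astype(np.float32)))
        w,v=np.linalg.eigh(np.cov(q.T));print(" pca",np.degrees(np.arctan2(v[1,1],v[0,1])),np.sqrt(w*12))
    Z=C[B];h=Z[Z[:,2]>.013];print(" barrel-high mean",h.mean(0),len(h),Z[:,2].max())
    # fixture
    s=[r for r in ctrl.silhouettes("fixture",p)][0]["region"]
    top=(C[...,2]>.114)&(abs(C[...,0]-.59)<.06)&(abs(C[...,1]+.145)<.06)
    k=C[top];print("knobtop",len(k),k.mean(0),cv2.minAreaRect((k[:,:2]*1000).astype(np.float32)))
    q=ray(np.argwhere(top),.1225);print(" raymean",q.mean(0))
    m=s&(C[...,2]<.03);q=ray(np.argwhere(m),.012);r=cv2.minAreaRect(q.astype(np.float32));print("plate",r)
    for yaw in np.radians([-12.6]):
        ax=np.array([np.cos(yaw),np.sin(yaw)]);ay=np.array([-ax[1],ax[0]])
        a=q@ax;b=q@ay;X=[];Y=[]
        for lo in np.arange(a.min()+8,a.min()+105,6):
            e=b[(a>=lo)&(a<lo+6)];X.append(lo+3);Y.append((e.min()+e.max())/2)
        c=np.polyfit(X,Y,1);print(" centreline yaw",np.degrees(yaw+np.arctan(c[0])),"amin",a.min(),"mid",np.polyval(c,a.min()+66), "rms",np.std(Y-np.polyval(c,X)))
        mid=ax*(a.min()+66)+ay*np.polyval(c,a.min()+66);print(" lane x=-40 pt approx",mid)
    rod=(C[...,2]>.03)&(C[...,0]>.4)&(C[...,0]<.68)&(C[...,1]>-.05)&(C[...,1]<.6)
    k=C[rod]
    for y0 in np.arange(0,.6,.1):
        e=k[(k[:,1]>=y0)&(k[:,1]<y0+.1)]
        if len(e):print(" high",round(y0,1),len(e),e.min(0).round(3),e.max(0).round(3))
p=ctrl.get_image("side")
a=cv2.resize(p["frame"][190:480,200:400],None,fx=2.75,fy=2.05*1,interpolation=cv2.INTER_CUBIC) if 0 else cv2.resize(p["frame"][190:270,240:350],None,fx=7,fy=7,interpolation=cv2.INTER_CUBIC)
cv2.imwrite("pics/fix_side.png",a[:,:,::-1])
E
```

```text
top desk z 0.0010151195099049604
cyl 300 [505.08135181 309.53835074] ((497.5422058105469, 326.3095703125), (52.60181427001953, 114.20726776123047), 23.46078872680664)
 pca 96.91746298311685 [36.98039105 77.87153616]
 barrel-high mean [0.5019803  0.30908436 0.01651759] 137 0.025041892285668332
knobtop 86 [ 0.59366978 -0.14571111  0.12197871] ((594.016845703125, -146.5238494873047), (39.266143798828125, 14.731908798217773), 17.28885269165039)
 raymean [ 593.59447159 -145.66845455]
plate ((532.3585205078125, -132.43238830566406), (104.11578369140625, 175.51820373535156), 77.6460189819336)
 centreline yaw -12.30414568516612 amin 460.71144797564733 mid -13.136959597953656 rms 0.5406451613520998
 lane x=-40 pt approx [ 511.16079184 -127.71912161]
 high 0.0 42 [0.59  0.06  0.118] [0.596 0.099 0.128]
 high 0.1 538 [0.541 0.101 0.03 ] [0.68 0.2  0.2 ]
 high 0.2 450 [0.542 0.2   0.03 ] [0.68  0.3   0.183]
 high 0.3 489 [0.541 0.3   0.03 ] [0.68  0.4   0.156]
 high 0.4 1293 [0.528 0.401 0.032] [0.68 0.5  0.13]
 high 0.5 1110 [0.507 0.5   0.03 ] [0.68  0.6   0.117]
side desk z 0.0008345812009122
[... 302 characters left out ...]
8237  0.12061182] ((589.7775268554688, -141.76885986328125), (38.90058898925781, 16.083602905273438), 19.305015563964844)
 raymean [ 588.24159877 -136.87324895]
plate ((544.0164794921875, -188.19334411621094), (238.45462036132812, 231.6953887939453), 78.91956329345703)
 centreline yaw -11.935468647827944 amin 453.83974634110734 mid -5.979211319388364 rms 1.1358237853964075
 lane x=-40 pt approx [ 506.01599744 -119.23473982]
 high 0.0 56 [0.585 0.058 0.121] [0.593 0.1   0.127]
 high 0.1 1539 [0.536 0.1   0.03 ] [0.68  0.2   0.197]
 high 0.2 1841 [0.537 0.2   0.03 ] [0.68  0.3   0.181]
 high 0.3 1810 [0.536 0.3   0.03 ] [0.68  0.4   0.158]
 high 0.4 2086 [0.529 0.4   0.032] [0.68  0.47  0.127]
```

View pics/fix_side.png

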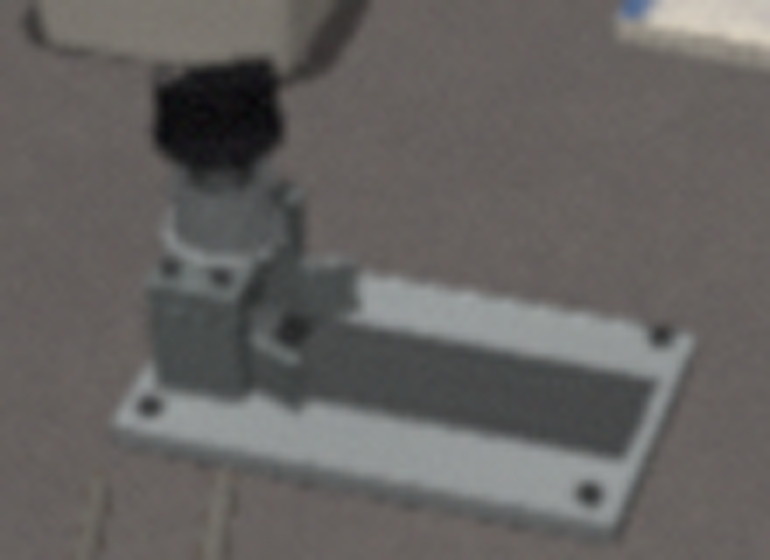

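The fixture is clear in the crop: lead-ins, bridge and knob at the left, bare plate at the right. Both cameras agree on the lane yaw, about -12.3°. The thin rods hang in the air, so I'll map them and refine the cylinder pose.

```bash
python3 - <<'E'
from h import *
for n in("side","top"):
    p=ctrl.get_image(n);C=cloud(p)
    P=C.reshape(-1,3);P=P[(P[:,2]>.09)&(P[:,2]<.35)&(P[:,0]>.3)&(P[:,0]<.7)&(P[:,1]>.0)&(P[:,1]<.6)]
    for y0 in np.arange(0,.6,.05):
        e=P[(P[:,1]>=y0)&(P[:,1]<y0+.01)]
        if len(e):
            e=e[np.argsort(e[:,0])];print(n,round(y0,2),len(e),[tuple(np.round(x*1000).astype(int)[[0,2]]) for x in e[::max(1,len(e)//6)]])
    f=p["frame"].astype(int)
    B=(abs(C[...,0]-.5)<.06)&(abs(C[...,1]-.31)<.06)&(C[...,2]>.006)&(C[...,2]<.03)
    n_,lab=cv2.connectedComponents(B.astype(np.uint8));c=max(range(1,n_),key=lambda i:(lab==i).sum());q=C[lab==c]
    print(n,"cyl",len(q),cv2.minAreaRect((q[:,:2]*1000).astype(np.float32)))
    xs=np.arange(.47,.54,.004);print([ (int(x*1000),int(1000*np.median(q[abs(q[:,0]-x)<.003][:,2]))) for x in xs if (abs(q[:,0]-x)<.003).any()])
    if n=="side": cv2.imwrite("pics/cyl.png",cv2.resize(p["frame"][280:480,210:430],None,fx=3,fy=3,interpolation=cv2.INTER_CUBIC)[:,:,::-1])
E
```

```text
side 0.05 1 [(np.int64(590), np.int64(124))]
side 0.1 17 [(np.int64(585), np.int64(120)), (np.int64(585), np.int64(119)), (np.int64(586), np.int64(121)), (np.int64(587), np.int64(122)), (np.int64(588), np.int64(123)), (np.int64(589), np.int64(123)), (np.int64(589), np.int64(125)), (np.int64(590), np.int64(122)), (np.int64(591), np.int64(121))]
side 0.15 37 [(np.int64(537), np.int64(188)), (np.int64(538), np.int64(191)), (np.int64(540), np.int64(194)), (np.int64(542), np.int64(191)), (np.int64(585), np.int64(120)), (np.int64(587), np.int64(122)), (np.int64(590), np.int64(119))]
side 0.2 46 [(np.int64(537), np.int64(179)), (np.int64(539), np.int64(180)), (np.int64(540), np.int64(180)), (np.int64(542), np.int64(178)), (np.int64(584), np.int64(115)), (np.int64(585), np.int64(118)), (np.int64(588), np.int64(116))]
side 0.25 53 [(np.int64(538), np.int64(166)), (np.int64(539), np.int64(167)), (np.int64(541), np.int64(167)), (np.int64(544), np.int64(165)), (np.int64(582), np.int64(110)), (np.int64(584), np.int64(112)), (np.int64(587), np.int64(114))]
side 0.3 57 [(np.int64(538), np.int64(150
[... 2790 characters left out ...]
577), np.int64(100))]
top 0.45 12 [(np.int64(534), np.int64(107)), (np.int64(535), np.int64(102)), (np.int64(537), np.int64(103)), (np.int64(538), np.int64(100)), (np.int64(540), np.int64(102)), (np.int64(565), np.int64(91))]
top 0.5 86 [(np.int64(587), np.int64(90)), (np.int64(602), np.int64(98)), (np.int64(608), np.int64(93)), (np.int64(618), np.int64(94)), (np.int64(632), np.int64(96)), (np.int64(641), np.int64(104)), (np.int64(658), np.int64(99))]
top cyl 302 ((503.84906005859375, 309.31353759765625), (39.16850662231445, 75.37724304199219), 5.958929538726807)
[(482, 10), (486, 9), (490, 14), (494, 16), (498, 17), (502, 15), (506, 12), (510, 11), (514, 11), (518, 11), (522, 10), (526, 7)]
```

View pics/cyl.png

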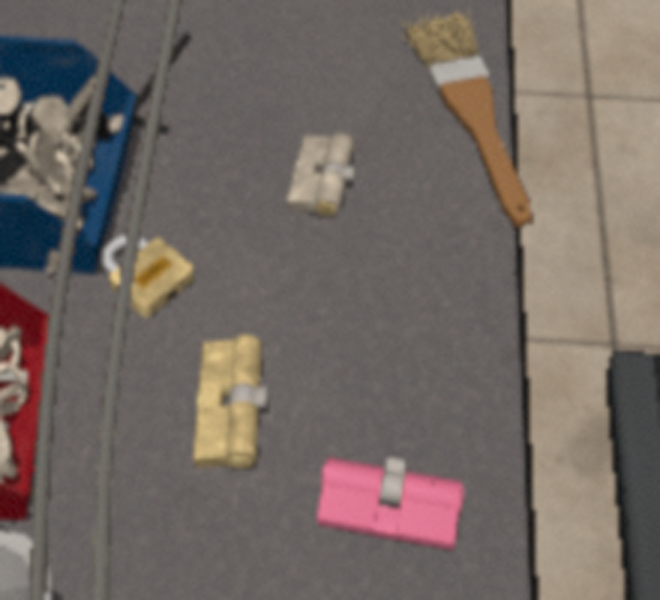

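The side crop shows the brass cylinder at crop (230,400) with its barrel facing the robot. The padlock and short cylinder are clear of it.

The two rods hang at about (x 542, z 150) and (x 586, z 108) beside the cylinder. A cross-width grasp there would put the gripper body into them. So I'll grip it end to end over the barrel, with the body along y, move it to open desk, and regrip it across there.

move_arm --increments "28 -26 0 0 0 2 0;28 -26 0 0 0 3 0;28 -26 0 0 0 3 0;28 -26 0 0 0 3 0;28 -26 0 0 0 3 0;28 -26 0 0 0 3 0;28 -26 0 0 0 1 0;28 -26 0 0 0 0 0" --grip_force 20

```text
time: 2.12
position: [0.3739, 0.4233, 0.2229]
tool_rot: [-0.132, 3.138, 0.001]
ft_force: [1.0, 0.6, -0.2]
grip_width: 1.001
grip_force: 0.0
```

move_arm --increments "28 -26 -10 0 0 0 0;28 -26 -10 0 0 0 0;28 -26 -10 0 0 0 0;28 -26 -10 0 0 0 0;8 -10 -20 0 0 0 0;0 0 -20 0 0 0 0;0 0 0 0 0 0 0;0 0 0 0 0 0 0"

```text
time: 2.78
position: [0.4918, 0.3107, 0.1418]
tool_rot: [0.131, -3.137, 0.001]
ft_force: [-0.3, 0.7, 0.4]
grip_width: 1.0
grip_force: 0.0
```

move_arm --increments "0 0 -15 0 0 0 0;0 0 -25 0 0 0 0;0 0 -25 0 0 0 0;0 0 -15 0 0 0 0;0 0 -10 0 0 0 0;0 0 -10 0 0 0 0;0 0 0 0 0 0 0;0 0 0 0 0 0 0"

```text
time: 3.45
position: [0.493, 0.3115, 0.0433]
tool_rot: [-0.132, 3.138, 0.001]
ft_force: [-0.0, -0.2, 0.2]
grip_width: 0.997
grip_force: 0.0
```

```bash
python3 - <<'E'
from h import *
p=ctrl.get_image("side");q=ctrl.get_image("top")
a=cv2.resize(p["frame"][260:420,310:510],(500,400),interpolation=cv2.INTER_CUBIC)
b=cv2.resize(q["frame"][200:300,140:265],(500,400)[:1]+(400,),interpolation=cv2.INTER_CUBIC)[:, :300]
cv2.imwrite("pics/g1.png",np.hstack([a,b])[:,:,::-1])
s=ctrl.get_state();print(s["position"],s["ft_force"])
E
```

```text
[0.49354391 0.311559   0.04398211] [0.62702592 0.39001159 0.26565302]
```

View pics/g1.png

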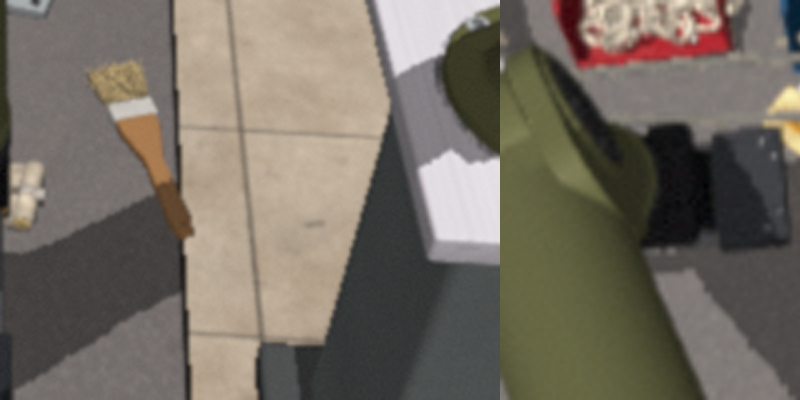

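My side crop missed the cylinder, and the arm hides it from the top. I'll recrop the side view around px (287,413).

```bash
python3 - <<'E'
from h import *
p=ctrl.get_image("side")
cv2.imwrite("pics/g2.png",cv2.resize(p["frame"][280:480,180:420],(720,600),interpolation=cv2.INTER_CUBIC)[:,:,::-1])
E
```

```text
(no output)
```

View pics/g2.png

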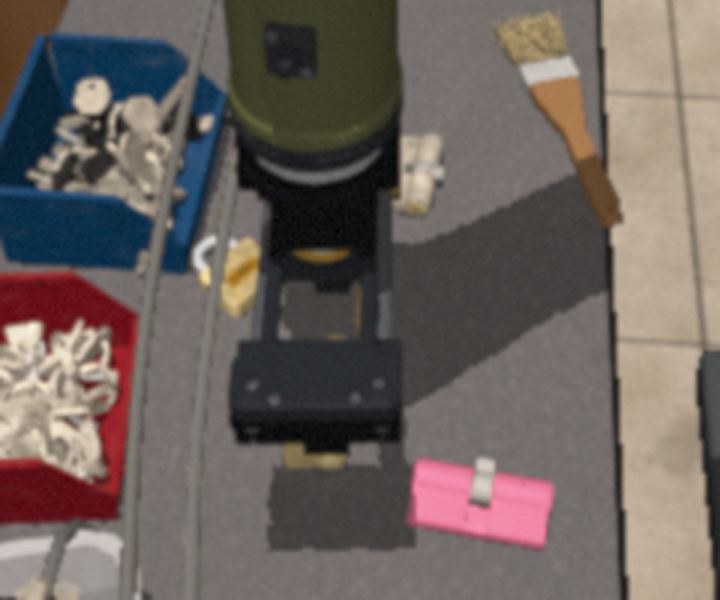

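The wrist and gripper body clear the near rod at crop x≈205, and the fingertip sits at the near end of the cylinder at (330,450). I'll go down while watching the force.

move_arm --increments "0 0 -10 0 0 0 0;0 0 -10 0 0 0 0;0 0 -5 0 0 0 0;0 0 -3 0 0 0 0;0 0 -3 0 0 0 0;0 0 -2 0 0 0 0;0 0 0 0 0 0 0;0 0 0 0 0 0 0"

```text
time: 4.27
position: [0.4928, 0.3108, 0.0096]
tool_rot: [-0.131, 3.139, 0.0]
ft_force: [1.5, -0.3, 0.6]
grip_width: 0.999
grip_force: 0.0
```

Both fingers are past the ends with no contact. I'll go down 5 mm more and close.

move_arm --increments "0 0 -3 0 0 0 0;0 0 -2 0 0 0 0;0 0 0 0 0 0 90;0 0 0 0 0 0 90;0 0 0 0 0 0 90;0 0 0 0 0 0 90;0 0 0 0 0 0 90;0 0 0 0 0 0 90" --grip_force 25

```text
time: 4.93
position: [0.4928, 0.3108, 0.0047]
tool_rot: [-0.131, 3.139, 0.0]
ft_force: [0.4, -0.4, -0.2]
grip_width: 0.805
grip_force: 25.0
```

The width is 70 mm, so this is the long cylinder, held by its ends. I'll lift and carry it to open desk near (0.475, 0.015), turning +73° once past the rods.

move_arm --increments "0 0 15 0 0 0 90;0 0 25 0 0 0 90;-5 -10 20 0 0 0 90;-5 -35 0 0 0 0 90;-4 -38 0 0 0 0 90;-4 -38 0 0 0 0 90;0 -38 0 0 0 0 90;0 -38 0 0 0 0 90"

```text
time: 5.6
position: [0.474, 0.1122, 0.0646]
tool_rot: [0.132, -3.139, -0.001]
ft_force: [0.7, 0.3, -1.1]
grip_width: 0.797
grip_force: 25.0
```

move_arm --increments "0 -38 0 0 0 0 90;0 -35 0 0 0 7 90;0 -20 0 0 0 7 90;0 -6 0 0 0 7 90;0 0 0 0 0 7 90;0 0 0 0 0 7 90;0 0 0 0 0 7 90;0 0 0 0 0 7 90"

```text
time: 6.27
position: [0.4745, 0.0165, 0.0645]
tool_rot: [1.419, -2.802, -0.0]
ft_force: [-0.6, 0.2, -0.5]
grip_width: 0.8
grip_force: 25.0
```

move_arm --increments "0 0 0 0 0 7 90;0 0 -10 0 0 7 90;0 0 -10 0 0 7 90;0 0 -10 0 0 3 90;0 0 -10 0 0 0 90;0 0 -10 0 0 0 90;0 0 0 0 0 0 90;0 0 0 0 0 0 90"

```text
time: 6.93
position: [0.4718, 0.0132, 0.0235]
tool_rot: [1.79, -2.562, 0.003]
ft_force: [0.2, 0.3, -0.9]
grip_width: 0.803
grip_force: 25.0
```

move_arm --increments "0 0 0 0 0 4 90;0 0 0 0 0 4 90;0 0 -7 0 0 0 90;0 0 -6 0 0 0 90;0 0 -4 0 0 0 90;0 0 -1 0 0 0 90;0 0 0 0 0 0 90;0 0 0 0 0 0 90"

```text
time: 7.6
position: [0.4705, 0.0117, 0.004]
tool_rot: [1.865, -2.498, 0.005]
ft_force: [-3.8, -2.1, 8.0]
grip_width: 0.802
grip_force: 25.0
```

move_arm --increments "0 0 0 0 0 0 0;0 0 0 0 0 0 0;0 0 0 0 0 0 0;0 0 0 0 0 0 0;0 0 10 0 0 0 0;0 0 20 0 0 0 0;0 0 30 0 0 0 0;0 0 20 0 0 0 0"

```text
time: 8.27
position: [0.4714, 0.0131, 0.0859]
tool_rot: [1.869, -2.499, 0.005]
ft_force: [1.1, -0.2, -0.2]
grip_width: 0.996
grip_force: 0.0
```

```bash
python3 - <<'E'
from h import *
s=ctrl.get_state();print(s["joint_positions"].round(3),s["position"],s["tool_rot"])
p=ctrl.get_image("side");C=cloud(p);f=p["frame"].astype(int)
for r in ctrl.find_in("long_mid",p):print(r["score"],r["centre"])
B=(abs(C[...,0]-.47)<.06)&(abs(C[...,1]-.012)<.07)&(C[...,2]>.006)&(C[...,2]<.025)&(f[...,0]-f[...,2]>25)
q=C[B];print(len(q),cv2.minAreaRect((q[:,:2]*1000).astype(np.float32)))
E
```

```text
[ 0.533  0.115 -0.655  2.01   0.095  1.059  2.689] [0.47140977 0.01309432 0.08592237] [ 1.86899548 -2.49917425  0.00530789]
0.87 [0.4141, 0.3657, 0.0102]
0.8 [0.4687, 0.0262, 0.0118]
419 ((460.82666015625, 24.1534481048584), (39.52750778198242, 96.82565307617188), 80.5848159790039)
```

Joint 7 reached its limit at yaw 163.5°, so the cylinder lies at -16.5°, which is fine. Next I'll turn back 90° and regrip it across the width, 20 mm behind centre.

move_arm --increments "-4 2 0 0 0 -7 0;-4 2 0 0 0 -7 0;-4 2 0 0 0 -7 0;-4 2 0 0 0 -7 0;-2 2 0 0 0 -7 0;0 2 0 0 0 -7 0;0 0 0 0 0 -7 0;0 0 0 0 0 -7 0"

```text
time: 9.03
position: [0.4523, 0.0247, 0.0833]
tool_rot: [0.466, -3.086, -0.013]
ft_force: [0.5, -0.4, -0.5]
grip_width: 0.997
grip_force: 0.0
```

move_arm --increments "0 0 0 0 0 -7 0;0 0 0 0 0 -7 0;0 0 0 0 0 -7 0;0 0 0 0 0 -7 0;0 0 -15 0 0 -6 0;0 0 -15 0 0 0 0;0 0 -10 0 0 0 0;0 0 0 0 0 0 0"

```text
time: 9.7
position: [0.4506, 0.0246, 0.0414]
tool_rot: [-0.446, -3.088, -0.021]
ft_force: [-0.7, -0.0, -0.2]
grip_width: 0.999
grip_force: 0.0
```

```bash
python3 - <<'E'
from h import *
s=ctrl.get_state();r=s["tool_rot"];print(s["joint_positions"].round(3),s["position"].round(4),(2*np.degrees(np.arctan2(r[1],r[0]))-90)%180)
p=ctrl.get_image("side")
cv2.imwrite("pics/g3.png",cv2.resize(p["frame"][210:370,220:420],(750,600),interpolation=cv2.INTER_CUBIC)[:,:,::-1])
E
```

```text
[ 0.452  0.13  -0.574  2.094  0.064  0.956  1.128] [0.4506 0.0246 0.0414] 73.55222082256603
```

View pics/g3.png

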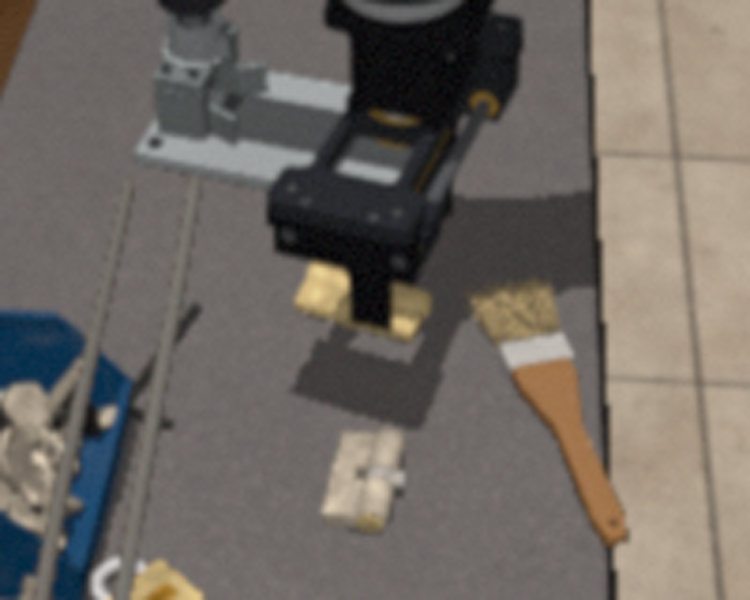

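The finger straddles the cylinder at crop (370,310), a bit behind its middle, and nothing else is near. I'll descend and grip.

move_arm --increments "2 0 -12 0 0 0 0;0 0 -12 0 0 0 0;0 0 -8 0 0 0 0;0 0 -5 0 0 0 0;0 0 0 0 0 0 180;0 0 0 0 0 0 180;0 0 0 0 0 0 180;0 0 0 0 0 0 180" --grip_force 25

```text
time: 10.42
position: [0.4554, 0.0246, 0.0072]
tool_rot: [-0.448, -3.094, -0.022]
ft_force: [-0.2, -0.3, -0.0]
grip_width: 0.786
grip_force: 0.0
```

move_arm --increments "0 0 0 0 0 0 180;0 0 0 0 0 0 180;0 0 0 0 0 0 180;0 0 0 0 0 0 180;0 0 0 0 0 0 180;0 0 10 0 0 0 180;0 0 20 0 0 0 180;0 0 20 0 0 0 180"

```text
time: 11.08
position: [0.4538, 0.0248, 0.057]
tool_rot: [-0.447, -3.091, -0.022]
ft_force: [0.4, -0.5, -0.1]
grip_width: 0.366
grip_force: 24.9
```

```bash
python3 - <<'E'
from h import *
s=ctrl.get_state();r=s["tool_rot"];print(s["position"].round(4),(2*np.degrees(np.arctan2(r[1],r[0]))-90)%180,s["grip_width"]*87)
for n in("side","top"):
    p=ctrl.get_image(n);C=cloud(p);f=p["frame"].astype(int)
    for r in ctrl.find_in("long_mid",p)[:3]:print(n,r["score"],r["centre"])
    B=(abs(C[...,0]-.47)<.08)&(abs(C[...,1]-.012)<.07)&(C[...,2]>.03)&(C[...,2]<.09)&(f[...,0]-f[...,2]>25)
    q=C[B]
    if len(q):print(n,len(q),q.min(0),q.max(0),q.mean(0), cv2.minAreaRect((q[:,:2]*1000).astype(np.float32)))
E
```

```text
[0.4538 0.0248 0.057 ] 73.5454671739721 31.805173500163836
side 0.56 [0.4148, 0.3651, 0.0107]
side 125 [0.43465942 0.01232467 0.04944567] [0.50855949 0.05094089 0.07437731] [0.4657355  0.03144158 0.05847952] ((469.4879150390625, 36.00979232788086), (73.19825744628906, 36.32917785644531), 9.97921085357666)
```

The cylinder is held across its width, 32 mm open, with its centre about 18 mm ahead of the TCP. Next I'll carry it to the loading plate.

move_arm --increments "5 -20 0 0 0 2 180;5 -25 0 0 0 2 180;5 -25 0 0 0 0 180;5 -25 0 0 0 0 180;5 -25 0 0 0 0 180;5 -20 0 0 0 0 180;5 -7 0 0 0 0 180;0 0 -10 0 0 0 180"

```text
time: 11.95
position: [0.4914, -0.1243, 0.0469]
tool_rot: [-0.345, -3.108, -0.02]
ft_force: [0.8, 0.3, -0.8]
grip_width: 0.361
grip_force: 24.9
```

```bash
python3 - <<'E'
from h import *
s=ctrl.get_state();r=s["tool_rot"];print(s["position"].round(4),(2*np.degrees(np.arctan2(r[1],r[0]))-90)%180,s["grip_width"]*87)
p=ctrl.get_image("side")
cv2.imwrite("pics/g4.png",cv2.resize(p["frame"][180:300,220:370],(750,600),interpolation=cv2.INTER_CUBIC)[:,:,::-1])
E
```

```text
[ 0.4914 -0.1243  0.0469] 77.33005931410668 31.38701764979214
```

View pics/g4.png

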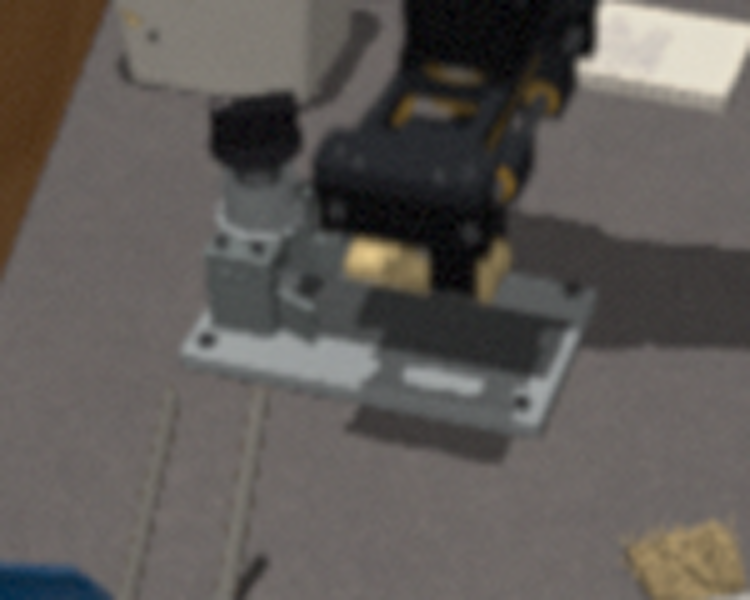

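The cylinder is over the dark lane at crop (420,270), in line and short of the lead-ins. I'll lower it onto the plate.

move_arm --increments "0 1 -8 0 0 0 180;0 0 -8 0 0 0 180;0 0 -5 0 0 0 180;0 0 -3 0 0 0 180;0 0 -2 0 0 0 180;0 0 -1 0 0 0 180;0 0 0 0 0 0 180;0 0 0 0 0 0 180"

```text
time: 12.67
position: [0.4902, -0.1214, 0.0199]
tool_rot: [-0.339, -3.107, -0.02]
ft_force: [-0.3, 0.9, -1.3]
grip_width: 0.364
grip_force: 24.9
```

move_arm --increments "0 0 -1 0 0 0 180;5 -1 0 0 0 0 180;5 -1 0 0 0 0 180;5 -1 0 0 0 0 180;5 -1 0 0 0 0 180;5 -1 0 0 0 0 180;5 -1 0 0 0 0 180;0 0 0 0 0 0 180"

```text
time: 13.33
position: [0.5206, -0.1277, 0.0197]
tool_rot: [-0.34, -3.107, -0.02]
ft_force: [-2.3, -0.8, 6.5]
grip_width: 0.366
grip_force: 24.9
```

```bash
python3 - <<'E'
from h import *
s=ctrl.get_state();r=s["tool_rot"];print(s["position"].round(4),(2*np.degrees(np.arctan2(r[1],r[0]))-90)%180,s["grip_width"]*87,s["ft_force"].round(1),s["torque"].round(2))
p=ctrl.get_image("side")
cv2.imwrite("pics/g5.png",cv2.resize(p["frame"][180:300,220:370],(750,600),interpolation=cv2.INTER_CUBIC)[:,:,::-1])
E
```

```text
[ 0.5206 -0.1277  0.0197] 77.50755340743581 31.846842276007852 [-2.3 -0.8  6.5] [0.07 0.47 0.05]
```

View pics/g5.png

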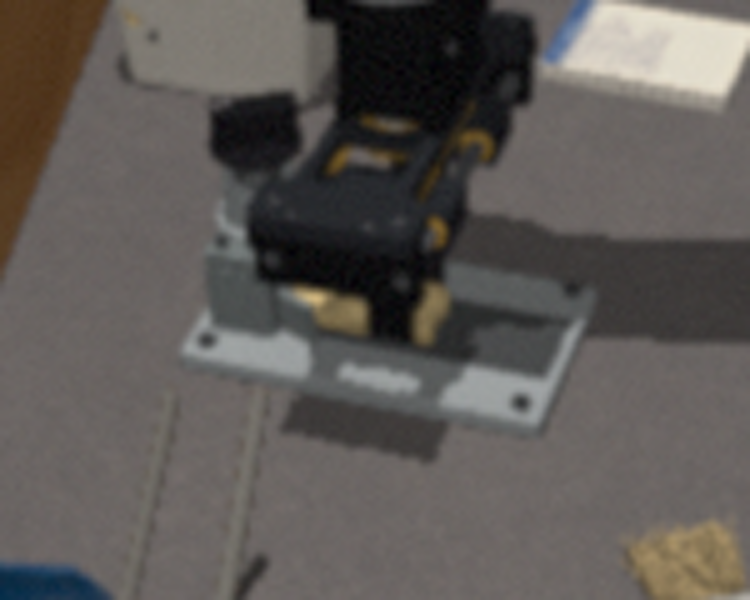

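The cylinder's front is between the lead-ins, with light contact force. Next I'll release, lift, step back, shut the fingers and drop behind its near end.

move_arm --increments "0 0 0 0 0 0 100;0 0 0 0 0 0 100;0 0 0 0 0 0 100;0 0 0 0 0 0 100;0 0 10 0 0 0 100;0 0 20 0 0 0 100;-6 1 5 0 0 0 180;-15 3 0 0 0 0 255"

```text
time: 14.05
position: [0.5017, -0.1238, 0.056]
tool_rot: [-0.34, -3.112, -0.02]
ft_force: [-0.5, 0.2, -0.4]
grip_width: 0.525
grip_force: 0.0
```

move_arm --increments "-15 3 0 0 0 0 255;0 0 0 0 0 0 255;0 0 0 0 0 0 255;0 0 0 0 0 0 255;0 0 -10 0 0 0 255;0 0 -10 0 0 0 255;0 0 -10 0 0 0 255;0 0 -4 0 0 0 255" --grip_force 20

```text
time: 14.72
position: [0.4825, -0.1199, 0.0171]
tool_rot: [-0.339, -3.103, -0.022]
ft_force: [-1.2, 0.7, 0.9]
grip_width: 0.018
grip_force: 0.0
```

move_arm --increments "6 -1 0 0 0 0 255;6 -1 0 0 0 0 255;6 -2 0 0 0 0 255;5 -1 0 0 0 0 255;5 -1 0 0 0 0 255;5 -1 0 0 0 0 255;4 -1 0 0 0 0 255;0 0 0 0 0 0 255"

```text
time: 15.38
position: [0.5209, -0.1283, 0.0195]
tool_rot: [-0.339, -3.105, -0.021]
ft_force: [-2.2, 0.5, 1.3]
grip_width: 0.007
grip_force: 0.9
```

move_arm --increments "1 0 0 0 0 0 255;1 0 0 0 0 0 255;1 -1 0 0 0 0 255;1 0 0 0 0 0 255;0 0 0 0 0 0 255;0 0 0 0 0 0 255;0 0 0 0 0 0 255;0 0 0 0 0 0 255"

```text
time: 16.05
position: [0.521, -0.1284, 0.0193]
tool_rot: [-0.339, -3.098, -0.021]
ft_force: [-10.1, 2.9, 9.1]
grip_width: 0.005
grip_force: 5.5
```

Force rose to about 10 N and motion stopped, so it is either at the stop or jammed. I'll push slightly harder, then look.

move_arm --increments "1 0 0 0 0 0 255;1 0 0 0 0 0 255;1 -1 0 0 0 0 255;0 0 0 0 0 0 255;0 0 0 0 0 0 255;0 0 0 0 0 0 255;0 0 0 0 0 0 255;0 0 0 0 0 0 255"

```text
time: 16.72
position: [0.5211, -0.1285, 0.019]
tool_rot: [-0.338, -3.092, -0.022]
ft_force: [-17.9, 4.4, 14.7]
grip_width: 0.003
grip_force: 9.2
```

move_arm --increments "-3 1 0 0 0 0 255;-8 2 2 0 0 0 255;-15 3 15 0 0 0 255;-15 3 20 0 0 0 255;-15 3 20 0 0 0 255;-5 1 20 0 0 0 100;0 20 20 0 0 0 100;0 30 20 0 0 0 100"

```text
time: 17.38
position: [0.4671, -0.07, 0.1381]
tool_rot: [-0.349, -3.109, -0.018]
ft_force: [0.9, 0.3, 0.4]
grip_width: 0.151
grip_force: 0.0
```

```bash
python3 - <<'E'
from h import *
s=ctrl.get_state();print(s["position"].round(4))
yaw=np.radians(-12.3);ax=np.array([np.cos(yaw),np.sin(yaw)]);ay=np.array([-ax[1],ax[0]])
for n in("top","side"):
    p=ctrl.get_image(n);C=cloud(p);f=p["frame"].astype(int);P=C[...,:2]*1000
    top=(C[...,2]>.116)&(C[...,2]<.14)&(abs(C[...,0]-.59)<.05)&(abs(C[...,1]+.145)<.04)&(f.sum(-1)<200)
    r=cv2.minAreaRect(P[top].astype(np.float32));k=np.array(r[0]);print(n,"knob",top.sum(),r)
    o=k-45*ax
    B=((P-o)@ax>-60)&((P-o)@ax<25)&(abs((P-o)@ay)<30)&(C[...,2]<.045)&(f[...,0]-f[...,2]>25)
    e=np.c_[(P-o)@ax,(P-o)@ay,C[...,2]*1000][B];print(n,"cyl",len(e),e.min(0).round(1),e.max(0).round(1),np.percentile(e[:,0],[3,97]))
    fx=ctrl.silhouettes("fixture",p)
    if fx:
        m=fx[0]["region"]&(C[...,2]>.007)&(C[...,2]<.018);e=((P-o)@ax)[m];print(n,"plate start",np.percentile(e,[0.3,1,2]))
    if n=="side":
        cv2.imwrite("pics/g6.png",cv2.resize(p["frame"][180:270,240:350],(770,630-30),interpolation=cv2.INTER_CUBIC)[:,:,::-1])
E
```

```text
[ 0.4671 -0.07    0.1381]
top knob 71 ((592.0867919921875, -146.84095764160156), (35.583580017089844, 14.647420883178711), 17.915729522705078)Traceback (most recent call last):
  File "<stdin>", line 10, in <module>
IndexError: boolean index did not match indexed array along axis 1; size of axis is 1920 but size of corresponding boolean axis is 640
```

```bash
python3 - <<'E'
from h import *
yaw=np.radians(-12.3);ax=np.array([np.cos(yaw),np.sin(yaw)]);ay=np.array([-ax[1],ax[0]])
for n in("top","side"):
    p=ctrl.get_image(n);C=cloud(p);f=p["frame"].astype(int);P=C[...,:2]*1000
    top=(C[...,2]>.116)&(C[...,2]<.14)&(abs(C[...,0]-.59)<.05)&(abs(C[...,1]+.145)<.04)&(f.sum(-1)<200)
    r=cv2.minAreaRect(P[top].astype(np.float32));k=np.array(r[0]);print(n,"knob",top.sum(),r)
    o=k-45*ax; L=np.dstack([(P-o)@ax,(P-o)@ay,C[...,2]*1000])
    B=(L[...,0]>-60)&(L[...,0]<25)&(abs(L[...,1])<30)&(C[...,2]<.045)&(f[...,0]-f[...,2]>25)
    e=L[B];print(n,"cyl",len(e),e.min(0).round(1),e.max(0).round(1),np.percentile(e[:,0],[3,97]))
    fx=ctrl.silhouettes("fixture",p)
    if fx:
        m=fx[0]["region"]&(C[...,2]>.007)&(C[...,2]<.018);e=L[...,0][m];print(n,"plate start",np.percentile(e,[0.3,1,2]))
    if n=="side":
        cv2.imwrite("pics/g6.png",cv2.resize(p["frame"][180:270,240:350],(770,600),interpolation=cv2.INTER_CUBIC)[:,:,::-1])
E
```

```text
top knob 70 ((591.8536376953125, -146.6074676513672), (36.07149887084961, 14.38135051727295), 16.66417121887207)Traceback (most recent call last):
  File "<stdin>", line 9, in <module>
    return umr_minimum(a, axis, None, out, keepdims, initial, where)
ValueError: zero-size array to reduction operation minimum which has no identity
```

```bash
python3 - <<'E'
from h import *
yaw=np.radians(-12.3);ax=np.array([np.cos(yaw),np.sin(yaw)]);ay=np.array([-ax[1],ax[0]])
p=ctrl.get_image("side");C=cloud(p);f=p["frame"].astype(int);P=C[...,:2]*1000
top=(C[...,2]>.116)&(C[...,2]<.14)&(abs(C[...,0]-.59)<.05)&(abs(C[...,1]+.145)<.04)&(f.sum(-1)<200)
if top.sum()>5: print("knob",top.sum(),cv2.minAreaRect(P[top].astype(np.float32)))
o=np.array([592,-144.5])-45*ax; L=np.dstack([(P-o)@ax,(P-o)@ay,C[...,2]*1000])
B=(L[...,0]>-80)&(L[...,0]<35)&(abs(L[...,1])<40)&(C[...,2]<.045)&(f[...,0]-f[...,2]>20)
e=L[B];print("brass",len(e))
if len(e):print(e.min(0),e.max(0),np.percentile(e[:,0],[3,97]))
for r in ctrl.find_in("long_mid",p):print(r)
cv2.imwrite("pics/g6.png",cv2.resize(p["frame"][180:270,240:350],(770,600),interpolation=cv2.INTER_CUBIC)[:,:,::-1])
E
```

```text
knob 88 ((589.4996337890625, -141.00975036621094), (39.54861068725586, 15.125581741333008), 23.933687210083008)
brass 233
[-18.91279694 -33.44756547  12.55882818] [34.84462758 28.92138171 35.84802679] [-17.84416682  32.46708195]
{'centre': [0.5501, -0.1331, 0.0232], 'score': 0.76}
{'centre': [0.4142, 0.3677, 0.0079], 'score': 0.66}
```

In the side camera's own frame the near end is at about x = -15 mm, which is home. Now I'll go to the knob at about (0.5895, -0.1435), with the closing line across the bar at 107.7°.

move_arm --increments "10 -6 10 0 0 5 110;20 -11 5 0 0 5 110;20 -11 5 0 0 5 110;20 -12 0 0 0 5 110;20 -12 0 0 0 5 110;20 -12 0 0 0 5 110;12 -9 0 0 0 0 110;0 0 0 0 0 0 110"

```text
time: 18.25
position: [0.59, -0.1443, 0.1547]
tool_rot: [0.469, -3.086, -0.013]
ft_force: [-0.3, -1.0, -0.6]
grip_width: 0.569
grip_force: 0.0
```

```bash
python3 - <<'E'
from h import *
s=ctrl.get_state();r=s["tool_rot"];print(s["joint_positions"].round(3),s["position"].round(4),(2*np.degrees(np.arctan2(r[1],r[0]))-90)%180, R.from_rotvec(r).as_matrix()[:,2].round(3),s["grip_width"]*87)
p=ctrl.get_image("side")
cv2.imwrite("pics/g7.png",cv2.resize(p["frame"][160:265,235:355],(685,600),interpolation=cv2.INTER_CUBIC)[:,:,::-1])
E
```

```text
[ 0.607  0.33  -0.501  1.615  0.161  1.26   1.948] [ 0.59   -0.1443  0.1547] 107.28234743691354 [-0.021  0.005 -1.   ] 49.52214311748937
```

View pics/g7.png

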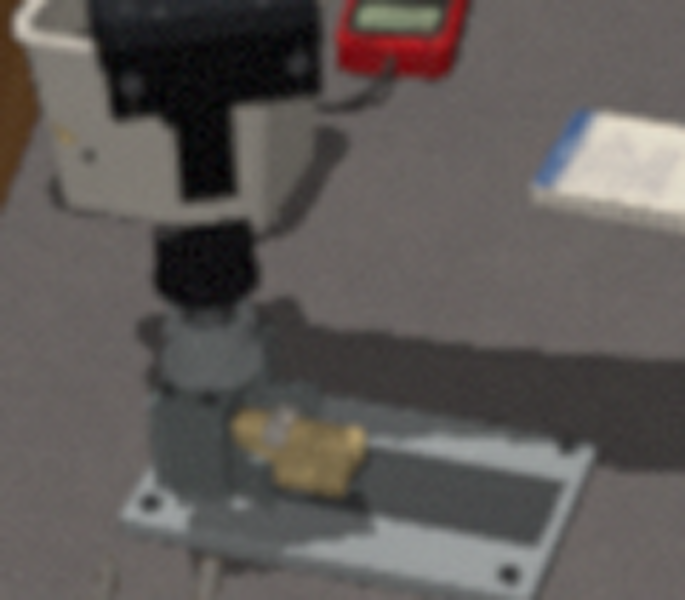

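The cylinder sits under the bridge at crop (300,455), the knob is up, and the finger is above the bar at (205,150). I'll go down around the bar and close.

move_arm --increments "0 0 -12 0 0 0 110;0 0 -12 0 0 0 110;0 0 -12 0 0 0 110;0 0 -8 0 0 0 110;0 0 -4 0 0 0 110;0 0 0 0 0 0 110;0 0 0 0 0 0 110;0 0 0 0 0 0 110"

```text
time: 18.97
position: [0.5892, -0.1403, 0.1092]
tool_rot: [0.476, -3.086, -0.012]
ft_force: [0.4, 0.5, -0.3]
grip_width: 0.565
grip_force: 0.0
```

move_arm --increments "0 0 0 0 0 0 255;0 0 0 0 0 0 255;0 0 0 0 0 0 255;0 0 0 0 0 0 255;0 0 0 0 0 0 255;0 0 0 0 0 0 255;0 0 0 0 0 0 255;0 0 0 0 0 0 255" --grip_force 20

```text
time: 19.63
position: [0.5898, -0.1438, 0.1087]
tool_rot: [0.473, -3.088, -0.006]
ft_force: [3.6, -4.4, -1.8]
grip_width: 0.158
grip_force: 20.0
```

The bar is gripped at 13.8 mm. Now I'll press down.

move_arm --increments "0 -1 -3 0 0 0 255;0 0 -3 0 0 0 255;0 0 -3 0 0 0 255;0 0 -3 0 0 0 255;0 0 -3 0 0 0 255;0 0 -2 0 0 0 255;0 0 0 0 0 0 255;0 0 0 0 0 0 255"

```text
time: 20.3
position: [0.5905, -0.1439, 0.0962]
tool_rot: [0.474, -3.089, -0.005]
ft_force: [-5.0, -4.0, 20.8]
grip_width: 0.164
grip_force: 20.0
```

move_arm --increments "0 0 -2 0 0 0 255;0 0 -1 0 0 0 255;0 0 0 0 0 -4 255;0 0 0 0 0 -6 255;0 0 0 0 0 -6 255;0 0 0 0 0 -6 255;0 0 0 0 0 -6 255;0 0 0 0 0 0 255"

```text
time: 20.97
position: [0.5912, -0.144, 0.0947]
tool_rot: [-0.295, -3.117, -0.013]
ft_force: [-6.0, -4.4, 26.7]
grip_width: 0.159
grip_force: 20.1
```

```bash
cat > st.py <<'E'
from h import *
s=ctrl.get_state();r=s["tool_rot"];print(s["position"].round(4),"yaw",((2*np.degrees(np.arctan2(r[1],r[0]))-90)%180).round(1),R.from_rotvec(r).as_matrix()[:,2].round(3),s["grip_width"]*87,s["ft_force"].round(1),s["torque"].round(2),s["joint_positions"].round(2))
E
python3 st.py
```

```text
[ 0.5912 -0.144   0.0947] yaw 79.2 [-0.01   0.009 -1.   ] 13.842537766002756 [-6.  -4.4 26.7] [-1.01  1.46 -0.04] [ 0.54  0.36 -0.41  1.69  0.15  1.13  1.47]
```

The knob is turning freely. I'll continue to the stop.

move_arm --increments "0 0 0 0 0 -6 255;0 0 0 0 0 -6 255;0 0 0 0 0 -6 255;0 0 0 0 0 -6 255;0 0 0 0 0 -6 255;0 0 0 0 0 -4 255;0 0 0 0 0 -2 255;0 0 0 0 0 0 255"

```text
time: 21.63
position: [0.5911, -0.1443, 0.0947]
tool_rot: [-1.241, -2.881, -0.023]
ft_force: [-6.1, -5.9, 26.1]
grip_width: 0.158
grip_force: 20.2
```

```bash
python3 st.py
```

```text
[ 0.5911 -0.1443  0.0947] yaw 43.4 [ 0.002  0.015 -1.   ] 13.733436543464551 [-6.1 -5.9 26.1] [-1.17  1.51  0.34] [ 0.47  0.35 -0.32  1.7   0.1   1.12  0.88]
```

Turned 64°, with the reaction torque up to 0.34 N m, so it is at the end stop. I'll let it rise while still held, then open.

move_arm --increments "0 0 2 0 0 0 255;0 0 2 0 0 0 255;0 0 2 0 0 0 255;0 0 2 0 0 0 255;0 0 2 0 0 0 255;0 0 0 0 0 0 255;0 0 0 0 0 0 255;0 0 0 0 0 0 255"

```text
time: 22.3
position: [0.5905, -0.1442, 0.0996]
tool_rot: [-1.238, -2.88, -0.025]
ft_force: [2.8, -5.9, 2.3]
grip_width: 0.157
grip_force: 20.1
```

```bash
python3 st.py
```

```text
[ 0.5905 -0.1442  0.0996] yaw 43.5 [ 0.     0.017 -1.   ] 13.659766103233858 [ 2.8 -5.9  2.3] [-1.55 -0.79  0.25] [ 0.47  0.34 -0.32  1.69  0.1   1.13  0.89]
```

move_arm --increments "0 0 1 0 0 0 255;0 0 0 0 0 0 255;0 0 0 0 0 0 110;0 0 0 0 0 0 110;0 0 0 0 0 0 110;0 0 0 0 0 0 110;0 0 0 0 0 0 110;0 0 0 0 0 0 110"

```text
time: 22.97
position: [0.5887, -0.1409, 0.0994]
tool_rot: [-1.234, -2.875, -0.028]
ft_force: [0.2, 0.2, -0.5]
grip_width: 0.519
grip_force: 0.0
```

move_arm --increments "0 0 8 0 0 0 110;0 0 15 0 0 0 110;0 0 20 0 0 0 110;0 0 25 0 0 0 110;-20 20 30 0 0 0 110;-30 25 10 0 0 0 110;-30 25 0 0 0 0 110;-30 25 0 0 0 0 110"

```text
time: 23.63
position: [0.4784, -0.0452, 0.2093]
tool_rot: [-1.236, -2.878, -0.029]
ft_force: [-0.7, 1.1, 0.2]
grip_width: 0.57
grip_force: 0.0
```

move_arm --increments "-10 35 0 0 0 0 110;0 40 0 0 0 0 110;0 40 0 0 0 0 110;0 40 0 0 0 0 110;0 40 0 0 0 0 110;0 0 0 0 0 0 110;0 0 0 0 0 0 110;0 0 0 0 0 0 110"

```text
time: 24.3
position: [0.4689, 0.1482, 0.208]
tool_rot: [-1.234, -2.876, -0.027]
ft_force: [0.3, -0.7, -0.2]
grip_width: 0.567
grip_force: 0.0
```

```bash
python3 st.py; python3 - <<'E'
from h import *
yaw=np.radians(-12.3);ax=np.array([np.cos(yaw),np.sin(yaw)]);ay=np.array([-ax[1],ax[0]])
for n in("side","top"):
    p=ctrl.get_image(n);C=cloud(p);f=p["frame"].astype(int);P=C[...,:2]*1000
    t=(C[...,2]>.107)&(C[...,2]<.14)&(abs(C[...,0]-.59)<.04)&(abs(C[...,1]+.145)<.04)
    q=C[t]
    if len(q):print(n,"bar",len(q),"ztop med",np.percentile(q[:,2],[50,90]),cv2.minAreaRect((q[:,:2]*1000).astype(np.float32)))
    o=np.array([589.5,-142])-45*ax if n=="side" else np.array([593,-146])-45*ax
    L=np.dstack([(P-o)@ax,(P-o)@ay,C[...,2]*1000])
    B=(L[...,0]>-80)&(L[...,0]<25)&(abs(L[...,1])<30)&(C[...,2]<.045)&(f[...,0]-f[...,2]>20)
    e=L[B]
    if len(e):print(n,"brass near end",np.percentile(e[:,0],[0,3]),"y",np.percentile(e[:,1],[3,97]),"z",np.percentile(e[:,2],95))
E
```

```text
[0.4689 0.1482 0.208 ] yaw 43.5 [-0.004  0.02  -1.   ] 49.294305483427834 [ 0.3 -0.7 -0.2] [-0.17 -0.01 -0.03] [ 0.25  0.01 -0.6   1.84 -0.01  1.29  0.42]
side bar 46 ztop med [0.1154855  0.11702439] ((595.0587158203125, -147.08119201660156), (13.588150978088379, 25.407438278198242), 41.73712921142578)
side brass near end [-3.94459675 -3.72299008] y [ 1.59210275 16.67758798] z 24.04617583088793
top bar 83 ztop med [0.11519138 0.1203779 ] ((594.2963256835938, -145.86477661132812), (13.384242057800293, 38.42892074584961), 44.58385467529297)
top brass near end [-15.89155339 -14.73911814] y [-14.44721039  17.87782401] z 32.07059653992514
```

The bar top is about 7 mm lower and turned about 63°, so it is latched. The top view puts the cylinder's near end at about -15 mm, still home, and the arm is clear.

```bash
python3 -c "
from bench import ctrl
print(ctrl.close_job())"
```

```text
the job is handed in; nothing more can be done
None
```

I handed the job in at about 24 s. The long cylinder measured home against the stop, and the knob is turned about 63° and latched about 7 mm down. I could not read the foot directly, and the hand-in gave no verdict.

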